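# Seat and hold a sample cell in the photometer's V-block

### The job

Take the sample cell with the filling neck out of the cell rack and lay it in the V-block of the open photometer bench, neck upright, with the V-block between the cell's end caps. The V-block has no clamp, so push the cell down gently but firmly onto both faces of the V and finish while still holding it pressed there with the gripper, because the reading is taken then. The cell has glass end windows, so do not drop or ram it, and leave the plain cell and everything else on the bench where it is.

Things in the scene. Friction and masses are not known exactly. Their poses are not given: they have to be found in the camera images.
- neck_cell: Sample cell to be measured, loose, 0.17 kg: steel barrel 26 mm in diameter, 104 mm of it bare between two black end caps (34 mm in diameter, 12 mm thick); 128 mm long over all. Starts in the rack, neck up, axis 50 mm above the bench. Origin: on the barrel's axis, half way along; y along the barrel, z along the filling neck.
- neck_top (a point): Top of the neck_cell's filling neck, in the middle of the barrel: neck 12 mm thick with a white stopper 16 mm in diameter and 7 mm thick, whose top (this point) is 29 mm from the barrel's axis.
- plain_cell: A second cell of the same size and looks, but without a filling neck; it stays in the rack. Origin on its axis, half way along; y along the barrel. The two cells lie parallel, side by side, axes 84 mm apart; which lies in which place varies.
- cell_rack: Fixed plastic rack, 176 (x) x 110 (y) mm; base plate 10 mm thick, and two white combs 12 mm thick, centred 36 mm either side of the middle along y, 50 mm high, with V-notches: the cells lie along y at x = -42 and +42 mm, axes 50 mm above the bench. Between the combs 60 mm is free for fingers down to the base plate. Origin: middle of the underside; z up.
- photometer: Fixed open photometer bench: aluminium rail 400 mm long (y), 50 mm wide; lamp house (grey, 74 x 70 mm) centred 150 mm to -y, detector (white, 62 x 60 mm) 150 mm to +y, both 176 mm high, their lens tubes ending 99 mm from the middle; between them, half way, the V-block on a short post. Origin: middle of the underside; y along the rail, z up.
- v_seat (a point): Where the middle of the cell's axis lies when fully seated: 130 mm above the bench; y along the V, z up. Steel 90 degree V-block, its middle cut away: two lands 14 mm long and 56 mm wide (x), centred 36 mm either side of here along y; 58 mm between them is free for fingers, down to a plate 40 mm below. Bottom of the V 18.4 mm below this point, tops of the lands 1.6 mm above.
- v_face_near: The -x half (in the photometer's axes) of the V-block's two lands, with its faces sloping at 45 degrees. Its origin is the photometer's origin. A push straight down on the seated cell loads both halves alike, by 0.7 of the push each; a sideways force along the photometer's x with it unloads one of them. A push of about 10 N is right.
- v_face_far: The +x half (in the photometer's axes) of the V-block's two lands, with its faces sloping at 45 degrees. Its origin is the photometer's origin. A push straight down on the seated cell loads both halves alike, by 0.7 of the push each; a sideways force along the photometer's x with it unloads one of them. A push of about 10 N is right.
- dropper: Small amber dropper bottle, 32 mm in diameter, 65 mm high, standing behind the photometer's rail. Origin: middle of the underside.
- vial: Small glass vial with white cap, 24 mm in diameter, 48 mm high, standing behind the cell rack. Origin: middle of the underside.
- beaker: Glass beaker, 66 mm in diameter, 75 mm high. Origin: middle of the underside.
- spatula: Slim steel laboratory spatula, 160 mm long, up to 12 mm wide and 6 mm thick, lying flat in front of the photometer's rail. Origin: middle of its underside; x lengthwise.
Things that resemble listed ones, but are neither listed nor needed, are in the scene too. Leave any orange look-alike of the neck_cell alone.

How it is judged:
By the outcome, as a careful person would: the job done as asked, in the order asked, and still so for the second after the job is handed in, while the arm keeps its last pose, push and grip.
It also fails if it takes over 58 s, if anything falls off the work surface, if the arm or the gripper's body presses on something with over 40 N, if the wrist force passes 120 N, or if a joint passes its speed limit or range.

### The arm

A 6-joint arm with a two-finger parallel gripper is mounted at the origin on the work surface. World frame = base frame: x ahead of the robot, y to its left, z up, the work surface at z = 0. Lengths are in m, angles in degrees, forces in N, time in s.
With the tool pointing down it reaches from about 0.4 to 0.825 m from the base axis. Payload 7 kg.
Tool frame: the origin (TCP) lies midway between the tips of the shut fingers; the grasp point (between the pads) lies 19 mm behind it; z points along the fingers, y is the direction in which the jaws open and shut (so a half turn about z gives the same grasp; the last joint's range is limited). The gripper opens to 88 mm and grips with 3 to 60 N. Pads are 19 mm wide; open, the fingers measure 130 mm over their backs; the gripper's body (78 mm by 193 mm) begins 47 mm behind the grasp point.
Start: joints at [80.048, 20.546, 0.682, 0, -70.136, -16.507], TCP at [0.301, 0.604, 0.227] pointing down, gripper open.
Joint ranges: [-176.03, 176.03], [-82.01, 121.73], [-58.28, 71.71], [-173.87, 95.51], [-174.79, -0.11], [-173.66, 173.66]. Speed limits (degrees/s): [136.94, 136.94, 172.46, 180, 180, 180].

### API

Orientations are given as [roll, pitch, yaw] about the fixed x, y, z axes, in that order (R = Rz(yaw) Ry(pitch) Rx(roll)).
In Python, from plant import ctrl gives the robot as it stands. The module is installed in compiled form; this text tells all that it offers.
- The arm moves only by the tool arm_command, never from a script. Its argument "targets" is a list that holds one entry, the list of rows, each a list of 7 numbers: the turn, a rotation vector about the world's x, y, z in rad, then the shift along the world's x, y, z in cm, then the opening, from 0 (shut) to 1 (fully open). A call has 1 to 8 rows; each row is the pose to reach, as a shift and turn from the pose commanded when the call began; what a row does not reach only later rows make up. A row lasts 1/12 s, in which the tool goes at most 41.7 mm and 7.16 degrees, less where a joint would pass 70% of its speed; a pose out of reach is approached as far as the arm can. A call with a gripper value outside its range is refused whole. The fingers move at their own pace and stop on an object; the grip force is fixed at half the most. Time passes only in rows, so rows that repeat a pose let the fingers close. It gives the time, the measured TCP pose, the force and the opening at its end, in the units of the state.
- ctrl.get_obs(): the state, without advancing time (a new reading comes with each control period).
- ctrl.snapshot(name): name is "scene" or "top" or "wrist"; returns the picture (420x560x3 uint8, blue, green, red); there is no depth.
- ctrl.camera_model(name): a dict with "K" (3x3 intrinsics, pixels), "xyz" and "rotation" of the camera in the world. Camera axes: x right, y up, looking along -z (the intrinsics and any distortion apply to the point x, -y, -z); pixel columns grow to the right and rows downward; lengths in m; the calibration is good to about 2 mm. A picture is of the moment at which its call begins: read the wrist's pose just before it. camera_model takes no time and is no camera call; for the wrist camera it gives the pose at the moment of the call.
- ctrl.close_job(): hands the job in, once; it reports no verdict.
The state is a dict: "clock": time; "joint_pos": joint angles; "qvel": joint speeds; "tau": joint torques, N m; "tool_pos": TCP position; "orientation": TCP orientation; "force": force on the tool from outside, world axes, zero at the start; "moment": the same for the moment, N m; "opening": finger opening in m.
Only numpy, scipy, OpenCV 4.12 (cv2) and the standard library are available. Lean on these libraries where they do the work, as an engineer would, in place of code of your own. Each camera call takes 0.05 s, during which the arm holds its last target. There are 200 camera calls.

## Working session

There is one attempt and no reset: what is moved stays moved. The work goes in short steps, Python scripts to look and compute and a tool call to move; the robot and the scene stay as the last step left them, time stands still between calls to the robot, and variables do not carry over. Pictures are saved under pics/ and viewed, about 8 in all and at most 12, crops included, and the job is handed in when it is done.

Besides the shell and the picture viewer there is one more tool, called after "Request:" as name([rows], argument=value, ...), one row to a line, values as JSON. arm_command: Moves the arm, as the interface text tells. Its arguments: {"type":"object","properties":{"targets":{"type":"array","items":{"type":"array","items":{"type":"array","items":{"type":"number"}}}}},"required":["targets"]}

```bash
mkdir -p pics
cat > h.py <<'E'
import numpy as np, cv2
from plant import ctrl
def snap(n,f):
    m=ctrl.camera_model(n); im=np.asarray(ctrl.snapshot(n)); cv2.imwrite('pics/'+f,im); np.savez('pics/'+f+'.npz',im=im,**{k:np.array(m[k]) for k in('K','xyz','rotation')}); return im,m
def load(f): 
    d=np.load('pics/'+f+'.npz'); return d['im'],d
def ray(m,uv,z):
    K=np.array(m['K']);R=np.array(m['rotation']);c=np.array(m['xyz'])
    d=np.linalg.inv(K)@[uv[0],uv[1],1]; d=R@[d[0],-d[1],-d[2]]
    return c+d*(z-c[2])/d[2]
def proj(m,p):
    K=np.array(m['K']);R=np.array(m['rotation']);c=np.array(m['xyz'])
    q=R.T@(np.array(p)-c); q=K@[q[0],-q[1],-q[2]]; return q[:2]/q[2]
E
python3 - <<'E'
from h import *
print(ctrl.get_obs())
a,m=snap('scene','s0.png'); b,m2=snap('top','t0.png')
print(m); print(m2)
E
```

```text
{'clock': 0.0, 'joint_pos': array([ 8.00483613e+01,  2.05908149e+01,  6.34961764e-01, -1.99225315e-02,
       -7.01345013e+01, -1.65065721e+01]), 'qvel': array([ 0.03883584,  0.001942  ,  0.05972089,  0.12351692,  0.09191533,
       -0.01908304]), 'tau': array([ 4.02722644e-04, -5.82715666e+01,  2.93050128e+01,  6.99698657e+00,
        6.86248895e-03, -1.65653405e-04]), 'tool_pos': array([0.30055692, 0.60386677, 0.22563932]), 'orientation': array([ 1.79908048e+02, -7.71777269e-03, -2.64649893e+01]), 'force': array([-0.18400059,  0.03060582,  0.10926679]), 'moment': array([-0.00776389, -0.02372316,  0.02894834]), 'opening': 0.08752794779736368}
{'K': array([[436.7741195 ,   0.        , 278.13362866],
       [  0.        , 436.7741195 , 211.37533048],
       [  0.        ,   0.        ,   1.        ]]), 'xyz': array([ 1.14876029, -0.41528847,  0.64260067]), 'rotation': array([53.81359507,  0.97969667, 50.87013889])}
{'K': array([[523.27965078,   0.        , 287.34432674],
       [  0.        , 523.27965078, 214.44833627],
       [  0.        ,   0.        ,   1.        ]]), 'xyz': array([0.41915627, 0.01119948, 0.98599117]), 'rotation': array([ 12.18463396,   0.3022539 , -89.06777192])}
```

```bash
python3 - <<'E'
s=open('h.py').read()
s=s.replace("R=np.array(m['rotation'])","R=Rot.from_euler('xyz',np.array(m['rotation']),degrees=True).as_matrix()").replace("import numpy as np, cv2","import numpy as np, cv2\nfrom scipy.spatial.transform import Rotation as Rot")
open('h.py','w').write(s)
import cv2
E
python3 -c "
from h import *
im=cv2.imread('pics/t0.png');cv2.imwrite('pics/t0b.png',cv2.resize(im,(800,600),interpolation=cv2.INTER_CUBIC))
im=cv2.imread('pics/s0.png');cv2.imwrite('pics/s0b.png',cv2.resize(im,(800,600),interpolation=cv2.INTER_CUBIC))
m=load('t0.png')[1]
print(proj(m,[.3,.6,.22]),proj(m,[0.5,0,0]))"
```

```text
[-133.93299223  407.93333178] [296.7961778  283.41432316]
```

View pics/t0b.png

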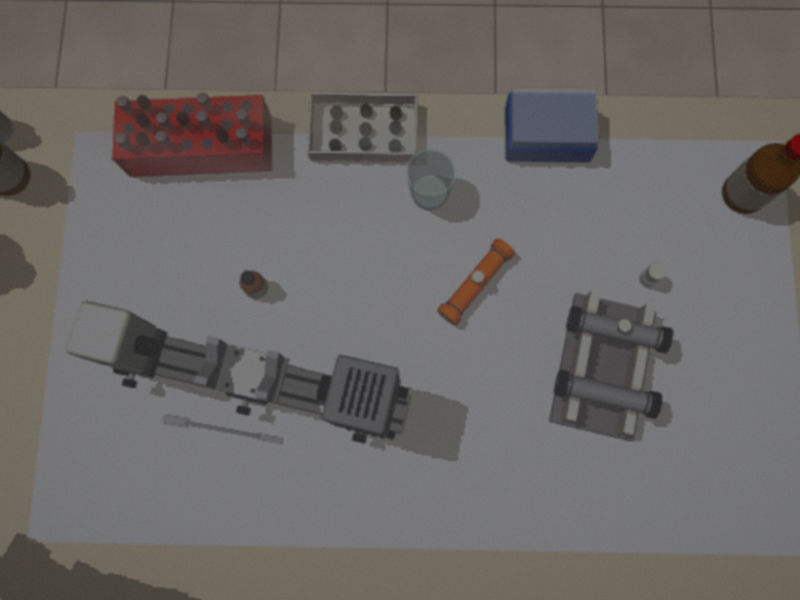

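View pics/s0b.png

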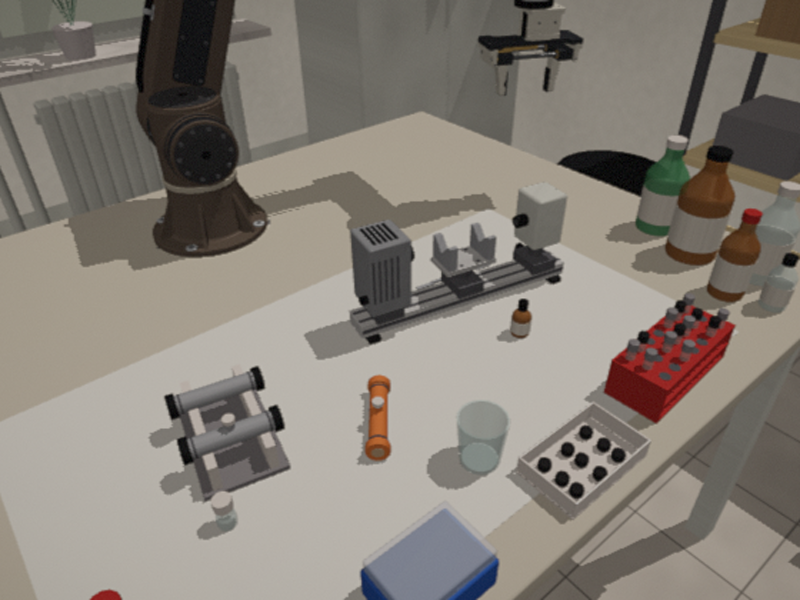

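The top view has the neck cell in the rack's +x place, with its stopper at about (624,326) in the 800-px picture. The plain cell is nearer the robot. The V-block is at about (252,373), with the white detector to the left (+y) and the lamp house to the right. The orange look-alike lies between them.

Run:
```python
from h import *
im,m=load('t0.png')
g=cv2.cvtColor(im,cv2.COLOR_BGR2GRAY)
x0,y0,x1,y1=380,195,480,310
n,l,st,c=cv2.connectedComponentsWithStats((g[y0:y1,x0:x1]<45).astype(np.uint8))
for i in range(1,n):
    if st[i,4]>25: print('dark',c[i]+[x0,y0],st[i],ray(m,c[i]+[x0,y0],.05))
for uv in [(624,326),(252,373)]:
    uv=np.array(uv)*.7; print(uv,ray(m,uv,.079),ray(m,uv,.13))
# photometer: rough corners of lamp top & detector top at z=.176 picks (800 px)
for q in [(85,303),(157,315),(143,365),(69,352),(338,356),(401,366),(387,432),(324,420)]:
    print(q,ray(m,np.array(q)*.7,.176)[:2])
crop=lambda a,b,c,d:cv2.resize(im[b:d,a:c],(780,int(780*(d-b)/(c-a))),interpolation=cv2.INTER_CUBIC)
cv2.imwrite('pics/c1.png',np.clip(crop(40,200,300,320)*1.6,0,255).astype(np.uint8))
```

```text
dark [401.81034483 223.51724138] [18 20  8 17 58] [ 0.60741892 -0.18927032  0.05      ]
dark [465.61176471 237.98823529] [80 35 10 16 85] [ 0.58247681 -0.30374692  0.05      ]
dark [393.28169014 267.70422535] [ 9 65  9 17 71] [ 0.52658417 -0.17163081  0.05      ]
dark [458.30952381 283.42857143] [73 80 10 17 84] [ 0.50041867 -0.28626276  0.05      ]
[436.8 228.2] [ 0.59411522 -0.24433077  0.079     ] [ 0.5842773  -0.22996234  0.13      ]
[176.4 261.1] [0.52885961 0.21103182 0.079     ] [0.522691   0.19979527 0.13      ]
(85, 303) [0.59230397 0.38036126]
(157, 315) [0.57991943 0.29894514]
(143, 365) [0.52402868 0.30935951]
(69, 352) [0.53708851 0.39198481]
(338, 356) [0.53723888 0.09667008]
(401, 366) [0.52731627 0.02757904]
(387, 432) [0.45607961 0.04121103]
(324, 420) [0.46771466 0.10916416]
```

View pics/c1.png

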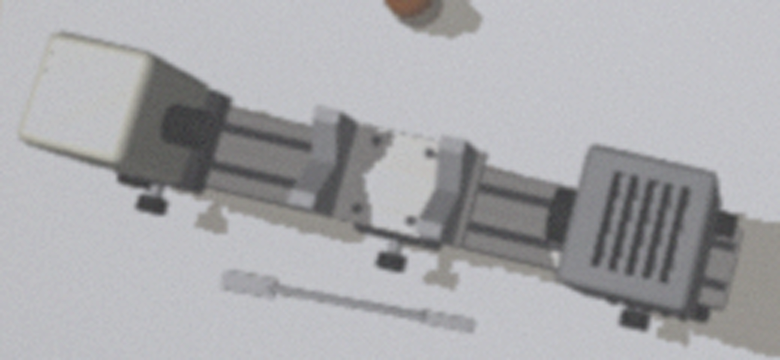

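The crop shows the V lands at about (325,160) and (450,195), with the detector top on the left and the lamp on the right. Photometer yaw is about -12.4°, nearly parallel to the rack. I'm moving above the V-block for a wrist view.

Request:
arm_command([
  [[0, 0, -0.12, 2, -3.5, 1, 1], [0, 0, -0.24, 4, -7, 2, 1], [0, 0, -0.36, 6, -10.5, 3, 1], [0, 0, -0.48, 8, -14, 4, 1], [0, 0, -0.6, 10, -17.5, 5, 1], [0, 0, -0.72, 12, -21, 6, 1], [0, 0, -0.84, 14, -24.5, 7, 1], [0, 0, -0.96, 16, -28, 8, 1]],
])

```text
clock: 0.77
tool_pos: [0.4611, 0.3223, 0.3069]
orientation: [180.0, -0.0, -81.8]
force: [0.6, 1.3, -0.6]
opening: 0.0876
```

Request:
arm_command([
  [[0, 0, -0.12, 2, -3.5, 1, 1], [0, 0, -0.24, 4, -7, 2, 1], [0, 0, -0.36, 6.4, -11, 3, 1], [0, 0, -0.363, 6.4, -12, 3, 1], [0, 0, -0.363, 6.4, -12, 3, 1], [0, 0, -0.363, 6.4, -12, 3, 1]],
])

```text
clock: 1.27
tool_pos: [0.5249, 0.2033, 0.3363]
orientation: [180.0, -0.0, -102.4]
force: [0.4, 0.7, -0.0]
opening: 0.0876
```

Run:
```python
from h import *
o=ctrl.get_obs();print(o['clock'],o['tool_pos'],o['orientation'],o['joint_pos'],o['force'])
im,m=snap('wrist','w1.png');print(m)
cv2.imwrite('pics/w1b.png',cv2.resize(np.clip(im*1.4,0,255).astype(np.uint8),(800,600),interpolation=cv2.INTER_CUBIC))
```

```text
1.2667 [0.52485181 0.20330238 0.33629818] [ 1.79973699e+02 -1.28787960e-03 -1.02351099e+02] [ 4.10829270e+01  6.96615018e+00 -3.16544502e+00 -2.06787419e-02
 -7.98851089e+01 -5.34303921e+01] [ 0.39989519  0.68274772 -0.04357739]
{'K': array([[344.68479884,   0.        , 279.32096951],
       [  0.        , 344.68479884, 205.66639441],
       [  0.        ,   0.        ,   1.        ]]), 'xyz': array([0.50883139, 0.12971343, 0.49436594]), 'rotation': array([-1.61542020e+01, -3.09019077e-02,  1.67578891e+02])}
```

View pics/w1b.png

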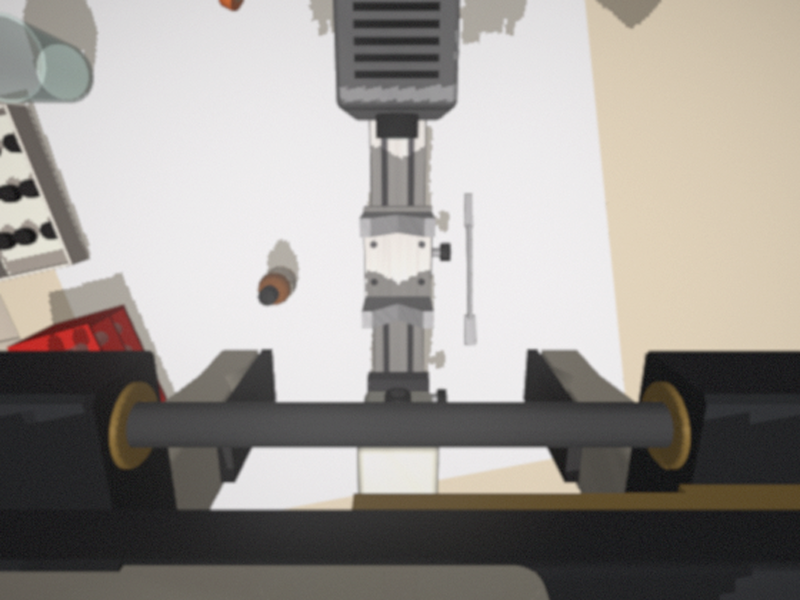

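The wrist view shows the V-block's lands at about rows 207-235 and 296-328, columns 360-437 (800-px picture), aligned with the tool to within a degree or so. I'll enlarge it to measure.

Run:
```python
from h import *
im,m=load('w1.png')
c=im[130:250,235:325]
cv2.imwrite('pics/c2.png',cv2.resize(np.clip(c*1.2,0,255).astype(np.uint8),(600*3//4,600),interpolation=cv2.INTER_CUBIC) if 0 else cv2.resize(np.clip(c*1.2,0,255).astype(np.uint8),None,fx=5,fy=5,interpolation=cv2.INTER_CUBIC))
```

```text
(no output)
```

View pics/c2.png

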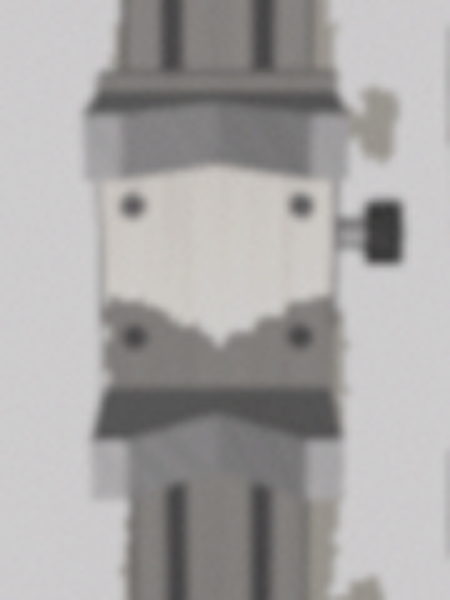

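```bash
cat > vs.py <<'E'
from h import *
im,m=load('w1.png')
P=lambda x,y,z:ray(m,np.array([(x+.5)/5-.5+235,(y+.5)/5-.5+130]),z)
up=[P(*q,.1316) for q in[(85,112),(348,112),(85,180),(348,180)]]
lo=[P(*q,.1316) for q in[(93,439),(342,439),(93,498),(342,498)]]
print(np.round(up,4),np.round(lo,4),sep='\n')
a,b=np.mean(up,0),np.mean(lo,0)
d=b-a;print('len(72mm)',np.linalg.norm(d),'yaw',np.degrees(np.arctan2(-d[0],d[1])),'centre',(a+b)/2)
va=(P(216,103,.1116)+P(216,165,.1116))/2; vb=(P(218,415,.1116)+P(219,475,.1116))/2
d=vb-va;print('Vline',va,vb,np.linalg.norm(d),np.degrees(np.arctan2(-d[0],d[1])),(va+vb)/2)
# lamp/detector tops from top view
_,t=load('t0.png')
Q=lambda x,y:ray(t,np.array([(x+.5)/3-.5+40,(y+.5)/3-.5+200]),.176)
D=np.mean([Q(*q) for q in[(60,32),(150,55),(118,165),(20,140)]],0);L=np.mean([Q(*q) for q in[(595,148),(718,172),(688,312),(560,280)]],0)
d=D-L;print('det-lamp',np.linalg.norm(d),np.degrees(np.arctan2(-d[0],d[1])),(D+L)/2)
E
python3 vs.py
```

```text
[[0.547  0.1689 0.1316]
 [0.4932 0.1808 0.1316]
 [0.5504 0.1829 0.1316]
 [0.496  0.1949 0.1316]]
[[0.5624 0.2394 0.1316]
 [0.5086 0.2512 0.1316]
 [0.5656 0.2528 0.1316]
 [0.5113 0.2648 0.1316]]
len(72mm) 0.07185126124234065 yaw -12.30944520510787 centre [0.52930766 0.21695748 0.1316    ]
Vline [0.52188626 0.1820957  0.1116    ] [0.53703604 0.253185   0.1116    ] 0.07268564923065934 -12.03028908027203 [0.52946115 0.21764035 0.1116    ]
det-lamp 0.2994612478736456 -12.225759147037616 [0.52844678 0.21601173 0.176     ]
```

Both views agree on the seat to about 1 mm: (0.5293, 0.217), yaw -12.3°. Next is the rack.

Request:
arm_command([
  [[0, 0, 0, 0.5, -3.8, 0, 1], [0, 0, 0, 1, -7.6, 0, 1], [0, 0, 0, 1.5, -11.4, 0, 1], [0, 0, 0, 2, -15.2, 0, 1], [0, 0, 0, 2.5, -19, 0, 1], [0, 0, 0, 3, -22.8, -0.5, 1], [0, 0, 0, 3.5, -26.6, -1, 1], [0, 0, 0, 4, -30.4, -1.5, 1]],
])

```text
clock: 1.98
tool_pos: [0.5648, -0.0999, 0.3211]
orientation: [180.0, 0.0, -102.1]
force: [0.3, 0.6, 0.2]
opening: 0.0877
```

Request:
arm_command([
  [[0, 0, 0, 0.6, -3.8, -0.5, 0.7], [0, 0, 0, 1.2, -7.6, -1, 0.7], [0, 0, 0, 1.8, -11.4, -1.5, 0.7], [0, 0, 0, 2.5, -15, -2, 0.7], [0, 0, 0, 2.5, -15, -2, 0.7], [0, 0, 0, 2.5, -15, -2, 0.7]],
])

```text
clock: 2.48
tool_pos: [0.5899, -0.2502, 0.2995]
orientation: [179.8, -0.0, -102.3]
force: [-0.1, 0.8, 0.9]
opening: 0.0624
```

Run:
```python
from h import *
o=ctrl.get_obs();print(o['clock'],o['tool_pos'],o['orientation'],o['joint_pos'],o['force'])
im,m=snap('wrist','w2.png')
g=cv2.cvtColor(im,cv2.COLOR_BGR2GRAY)
n,l,st,c=cv2.connectedComponentsWithStats((g[:240]<50).astype(np.uint8))
for i in range(1,n):
    if st[i,4]>60: print('dark',c[i],st[i],ray(m,c[i],.05))
p=proj(m,[.594,-.245,.079]);print(p)
x,y=np.round(p).astype(int); x0=max(0,x-70);y0=max(0,y-55)
print(x0,y0)
cv2.imwrite('pics/c3.png',cv2.resize(im[y0:y0+110,x0:x0+140],None,fx=5,fy=5,interpolation=cv2.INTER_CUBIC))
```

```text
2.4833 [ 0.58986493 -0.25019504  0.29953126] [ 1.79823514e+02 -4.30738756e-03 -1.02320270e+02] [-5.57645637e+00  1.54347929e+01  2.84163394e+00 -1.68411633e-02
 -7.75826125e+01 -6.74017348e+00] [-0.06961331  0.8312904   0.92958023]
dark [50.96195652 38.4388587 ] [ 31   5  32  64 736] [ 0.79831435 -0.44449937  0.05      ]
dark [ 3.17391304 27.94202899] [  0  18   9  22 138] [ 0.84406489 -0.46500604  0.05      ]
dark [95.97402597 49.61038961] [92 36  8 26 77] [ 0.75499685 -0.42366386  0.05      ]
dark [345.62962963 126.05820106] [333 122  27   9 189] [ 0.50302982 -0.28526302  0.05      ]
dark [ 81.64636542 231.26522593] [ 35 221  75  19 509] [ 0.84788594 -0.22909865  0.05      ]
[276.14502537 181.34452639]
206 126
```

View pics/c3.png

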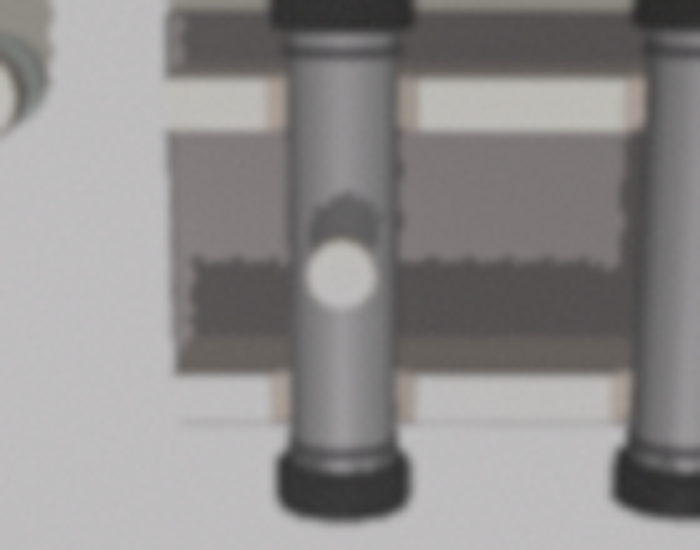

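Run:
```python
from h import *
im,m=load('w2.png')
P=lambda x,y,z:ray(m,np.array([(x+.5)/5-.5+206,(y+.5)/5-.5+126]),z)
print('stopper',P(341,274,.079))
a=P(344,100,.05);b=P(342.5,420,.05);d=b-a
print('axis',a,b,np.degrees(np.arctan2(-d[0],d[1])))
g=cv2.cvtColor(im,cv2.COLOR_BGR2GRAY)
C=[]
for y in (50,100,160,350,400,430):
    r=g[126+y//5].astype(int)[206:300]; s=r[15:24]; 
    gx=np.abs(np.diff(r)); print(y,r[14:26],r[36:46])
s=P(341,274,.079); e=d/np.linalg.norm(d); n=np.array([e[1],-e[0],0]); print('offset of axis from stopper along n',(a-s)@n,(b-s)@n)
print('inner cap ends along axis from stopper', (P(343,33,.055)-s)@e,(P(343,455,.055)-s)@e)
```

```text
stopper [ 0.59632979 -0.24661836  0.079     ]
axis [ 0.58823066 -0.28111585  0.05      ] [ 0.60570583 -0.20474698  0.05      ] -12.888855341827709
50 [189 188 188 188 189 188 188 189 188 188 189 188] [111  96  87  86  88  88  87  85  87  85]
100 [189 189 188 188 188 189 189 189 189 188 188 189] [187 187 188 187 188 187 188 186 187 188]
160 [189 188 189 188 190 188 189 189 188 188 189 188] [127 127 127 126 125 125 125 125 125 125]
350 [189 189 189 189 190 189 189 189 190 189 189 189] [111 103 100 100  99  99  98  99  99  99]
400 [190 189 189 190 190 189 190 190 190 188 189 190] [189 190 188 188 189 188 189 190 189 189]
430 [190 189 189 189 188 189 189 190 190 190 189 189] [188 188 187 188 187 187 188 187 187 188]
offset of axis from stopper along n -0.00020003995692078594 -0.0002000399569207841
inner cap ends along axis from stopper -0.051191287057723106 0.050369257091507615
```

Request:
arm_command([
  [[0, 0, 0, 0.3, 0.2, -3.5, 0.7], [0, 0, 0, 0.64, 0.36, -7, 0.7], [0, 0, 0, 0.64, 0.36, -10.5, 0.7], [0, 0, 0, 0.64, 0.36, -14, 0.7], [0, 0, 0, 0.64, 0.36, -17, 0.7], [0, 0, 0, 0.64, 0.36, -18, 0.7], [0, 0, 0, 0.64, 0.36, -18, 0.7], [0, 0, 0, 0.64, 0.36, -18, 0.7]],
])

```text
clock: 3.2
tool_pos: [0.5971, -0.2452, 0.1228]
orientation: [-180.0, -0.0, -102.1]
force: [0.4, 0.1, 1.5]
opening: 0.0612
```

Request:
arm_command([
  [[0, 0, 0, 0, 0, -2, 0.7], [0, 0, 0, 0, 0, -4, 0.7], [0, 0, 0, 0, 0, -6, 0.7], [0, 0, 0, 0, 0, -7.5, 0.7], [0, 0, 0, 0, 0, -8.5, 0.7], [0, 0, 0, 0, 0, -8.8, 0.7], [0, 0, 0, 0, 0, -8.8, 0.7], [0, 0, 0, 0, 0, -8.8, 0.7]],
])

```text
clock: 3.87
tool_pos: [0.5973, -0.2462, 0.0352]
orientation: [-179.9, -0.0, -102.2]
force: [-0.0, -0.9, -0.0]
opening: 0.0611
```

Request:
arm_command([
  [[0, 0, 0, -0.1, 0, -0.3, 0.7], [0, 0, 0, -0.1, 0, -0.3, 0.55], [0, 0, 0, -0.1, 0, -0.3, 0.45], [0, 0, 0, -0.1, 0, -0.3, 0.4], [0, 0, 0, -0.1, 0, -0.3, 0.35], [0, 0, 0, -0.1, 0, -0.3, 0.3], [0, 0, 0, -0.1, 0, -0.3, 0.2], [0, 0, 0, -0.1, 0, -0.3, 0.1]],
])

```text
clock: 4.53
tool_pos: [0.5962, -0.2463, 0.0309]
orientation: [-179.9, -0.0, -102.2]
force: [3.2, -0.9, 0.7]
opening: 0.0253
```

Request:
arm_command([
  [[0, 0, 0, 0, 0, 0, 0], [0, 0, 0, 0, 0, 0, 0], [0, 0, 0, 0, 0, 0, 0], [0, 0, 0, 0, 0, 0, 0]],
])

```text
clock: 4.87
tool_pos: [0.5962, -0.2463, 0.031]
orientation: [-179.9, -0.0, -102.2]
force: [4.9, -1.4, -1.1]
opening: 0.0252
```

Request:
arm_command([
  [[0, 0, 0, 0, 0, 0.3, 0], [0, 0, 0, 0, 0, 0.8, 0], [0, 0, 0, 0, 0, 1.6, 0], [0, 0, 0, 0, 0, 2.6, 0], [0, 0, 0, 0, 0, 4, 0], [0, 0, 0, 0, 0, 5.5, 0], [0, 0, 0, 0, 0, 7.5, 0], [0, 0, 0, 0, 0, 9.5, 0]],
])

```text
clock: 5.53
tool_pos: [0.5944, -0.246, 0.1269]
orientation: [179.9, 0.0, -102.3]
force: [0.8, 0.7, -1.9]
opening: 0.025
```

Request:
arm_command([
  [[0, 0, 0, 0, 0, 2, 0], [0, 0, 0, 0, 0, 4.5, 0], [0, 0, 0, 0, 0, 7, 0], [0, 0, 0, 0, 0, 9.5, 0], [0, 0, 0, 0, 0, 11, 0], [0, 0, 0, 0, 0, 12, 0], [0, 0, 0, 0, 0, 12, 0], [0, 0, 0, 0, 0, 12, 0]],
])

```text
clock: 6.2
tool_pos: [0.5947, -0.2459, 0.2456]
orientation: [-180.0, 0.0, -102.3]
force: [-1.3, -0.1, -2.1]
opening: 0.0253
```

Run:
```python
from h import *
o=ctrl.get_obs();print(o['clock'],o['tool_pos'],o['orientation'],o['force'],o['moment'],o['opening'])
im,m=snap('wrist','w3.png')
cv2.imwrite('pics/w3b.png',cv2.resize(np.clip(im*1.3,0,255).astype(np.uint8),(800,600),interpolation=cv2.INTER_CUBIC))
```

```text
6.2 [ 0.59473799 -0.24591412  0.24556734] [-1.79998538e+02  2.95854557e-02 -1.02271927e+02] [-1.34948967 -0.10608785 -2.13515156] [ 0.12322204 -0.04937701  0.01298153] 0.025349888138236954
```

View pics/w3b.png

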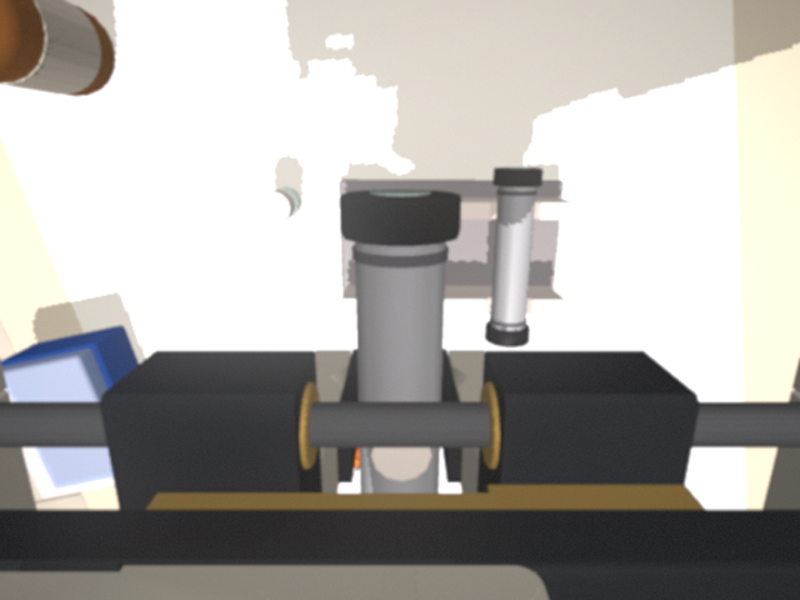

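The cell is in the grip, level and neck up; the plain cell is still in the rack. Now the transfer over the lamp house to above the V.

Request:
arm_command([
  [[0, 0, 0, -0.2, 1.2, 0.2, 0], [0, 0, 0, -0.6, 3.5, 0.5, 0], [0, 0, 0, -1, 6.5, 0.7, 0], [0, 0, 0, -1.4, 9.5, 0.7, 0], [0, 0, 0, -1.8, 12.5, 0.7, 0], [0, 0, 0, -2.2, 15.5, 0.7, 0], [0, 0, 0, -2.6, 18.5, 0.7, 0], [0, 0, 0, -3, 21.5, 0.7, 0]],
])

```text
clock: 6.92
tool_pos: [0.5639, -0.0295, 0.2513]
orientation: [179.9, -0.0, -102.3]
force: [1.1, 0.7, -1.7]
opening: 0.0254
```

Request:
arm_command([
  [[0, 0, 0, -0.4, 3, 0, 0], [0, 0, 0, -0.9, 6, 0, 0], [0, 0, 0, -1.4, 9, 0, 0], [0, 0, 0, -1.9, 12, 0, 0], [0, 0, 0, -2.4, 15, 0, 0], [0, 0, 0, -2.9, 18, 0, 0], [0, 0, 0, -3.3, 21, 0, 0], [0, 0, 0, -3.5, 23.3, 0, 0]],
])

```text
clock: 7.58
tool_pos: [0.5286, 0.2039, 0.2513]
orientation: [179.9, -0.1, -102.2]
force: [1.1, -0.6, -2.2]
opening: 0.0252
```

Request:
arm_command([
  [[0, 0, 0, 0, 1, 0, 0], [0, 0, 0, 0, 1.5, 0, 0], [0, 0, 0, 0, 1.5, 0, 0], [0, 0, 0, 0, 1.5, 0, 0]],
])

```text
clock: 7.92
tool_pos: [0.5298, 0.2163, 0.2519]
orientation: [180.0, -0.1, -102.3]
force: [0.8, -0.3, -1.8]
opening: 0.025
```

Run:
```python
from h import *
o=ctrl.get_obs();print(o['clock'],o['tool_pos'],o['orientation'],o['force'],o['moment'],o['opening'])
im,m=snap('wrist','w4.png')
cv2.imwrite('pics/w4b.png',cv2.resize(np.clip(im*1.3,0,255).astype(np.uint8),(800,600),interpolation=cv2.INTER_CUBIC))
T=np.array(o['tool_pos']);a=np.radians(o['orientation'][2]+90);e=np.array([-np.sin(a),np.cos(a),0]);n=np.array([e[1],-e[0],0]);C=T+[0,0,.019]
for s in(-.052,-.064):
  for h in (0,.017): print(s,h,proj(m,C+s*e+[0,0,h])/.7)
print('barrel edges',proj(m,C-.045*e+.013*n)/.7,proj(m,C-.045*e-.013*n)/.7, 'stopper',proj(m,C+[0,0,.029])/.7)
```

```text
7.9167 [0.52983973 0.21627383 0.25192564] [ 1.79950782e+02 -6.56124602e-02 -1.02261446e+02] [ 0.77347866 -0.28393912 -1.76131254] [ 0.03926232 -0.04974685  0.00221128] 0.025022595167592684
-0.052 0 [399.23909606 236.49415566]
-0.052 0.017 [399.32974749 247.67130813]
-0.064 0 [399.19088208 193.60274745]
-0.064 0.017 [399.27749916 199.27330738]
barrel edges [354.20891393 260.65022103] [444.31887472 260.5234559 ] stopper [399.61584736 455.84732159]
```

View pics/w4b.png

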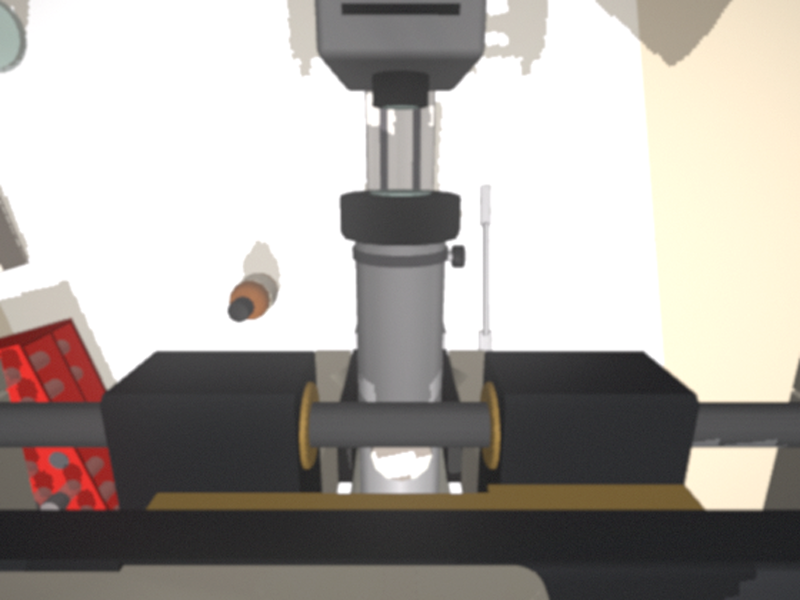

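The cell is centred over the V with the knob, lens tube and barrel in line. Columns match the prediction to about 2 px. Descending.

Request:
arm_command([
  [[0, 0, 0, -0.05, 0.07, -1.5, 0], [0, 0, 0, -0.05, 0.07, -4, 0], [0, 0, 0, -0.05, 0.07, -6.5, 0], [0, 0, 0, -0.05, 0.07, -8.5, 0], [0, 0, 0, -0.05, 0.07, -10, 0], [0, 0, 0, -0.05, 0.07, -11, 0], [0, 0, 0, -0.05, 0.07, -11.5, 0], [0, 0, 0, -0.05, 0.07, -11.5, 0]],
])

```text
clock: 8.63
tool_pos: [0.5295, 0.2166, 0.1368]
orientation: [179.9, -0.1, -102.3]
force: [0.3, 0.5, -1.3]
opening: 0.0255
```

Request:
arm_command([
  [[0, 0, 0, 0, 0, -0.4, 0], [0, 0, 0, 0, 0, -0.8, 0], [0, 0, 0, 0, 0, -1.2, 0], [0, 0, 0, 0, 0, -1.5, 0], [0, 0, 0, 0, 0, -1.7, 0], [0, 0, 0, 0, 0, -1.7, 0], [0, 0, 0, 0, 0, -1.7, 0]],
])

```text
clock: 9.22
tool_pos: [0.5297, 0.2176, 0.1205]
orientation: [180.0, -0.0, -102.3]
force: [-0.3, -0.1, -2.3]
opening: 0.025
```

Still free of contact, so I'm continuing in small steps and watching the force.

Request:
arm_command([
  [[0, 0, 0, 0, 0, -0.2, 0], [0, 0, 0, 0, 0, -0.4, 0], [0, 0, 0, 0, 0, -0.6, 0], [0, 0, 0, 0, 0, -0.6, 0]],
])

```text
clock: 9.55
tool_pos: [0.5294, 0.2174, 0.1141]
orientation: [180.0, -0.0, -102.3]
force: [0.9, -0.4, -1.3]
opening: 0.0252
```

Request:
arm_command([
  [[0, 0, 0, 0, 0, -0.1, 0], [0, 0, 0, 0, 0, -0.2, 0], [0, 0, 0, 0, 0, -0.2, 0]],
])

```text
clock: 9.8
tool_pos: [0.5296, 0.2175, 0.1123]
orientation: [180.0, -0.0, -102.3]
force: [0.0, 0.3, -1.6]
opening: 0.0252
```

Request:
arm_command([
  [[0, 0, 0, 0, 0, -0.1, 0], [0, 0, 0, 0, 0, -0.1, 0], [0, 0, 0, 0, 0, -0.1, 0]],
])

```text
clock: 10.05
tool_pos: [0.5296, 0.2175, 0.1115]
orientation: [180.0, -0.0, -102.3]
force: [-0.4, 0.1, -2.2]
opening: 0.0255
```

Request:
arm_command([
  [[0, 0, 0, 0, 0, -0.1, 0], [0, 0, 0, 0, 0, -0.1, 0], [0, 0, 0, 0, 0, -0.1, 0]],
])

```text
clock: 10.3
tool_pos: [0.5298, 0.2176, 0.1109]
orientation: [-180.0, 0.0, -102.3]
force: [-1.4, -0.2, 0.9]
opening: 0.0253
```

Request:
arm_command([
  [[0, 0, 0, 0, 0, -0.1, 0], [0, 0, 0, 0, 0, -0.1, 0], [0, 0, 0, 0, 0, -0.1, 0]],
])

```text
clock: 10.55
tool_pos: [0.5299, 0.2177, 0.1107]
orientation: [-180.0, 0.0, -102.2]
force: [-4.5, -0.1, 9.4]
opening: 0.0249
```

Contact: about 11 N push, with -4.5 N sideways. I'm relieving the sideways part.

Request:
arm_command([
  [[0, 0, 0, -0.05, 0.01, 0, 0], [0, 0, 0, -0.05, 0.01, 0, 0], [0, 0, 0, -0.05, 0.01, 0, 0], [0, 0, 0, -0.05, 0.01, 0, 0]],
])

```text
clock: 10.88
tool_pos: [0.5298, 0.2177, 0.1107]
orientation: [-179.9, 0.0, -102.2]
force: [-1.7, -1.7, 7.2]
opening: 0.0252
```

Run:
```python
from h import *
F=[];M=[]
for i in range(6):
    im,m=snap('wrist','w5.png'); o=ctrl.get_obs();F.append(o['force']);M.append(o['moment'])
print(o['clock'],o['tool_pos'],o['orientation'],o['opening']);print(np.round(F,1),np.round(np.mean(M,0),2))
```

```text
11.1833 [0.52978457 0.21771782 0.11069645] [-1.79919547e+02  3.75449833e-02 -1.02234249e+02] 0.025429783437104773
[[-1.2 -1.5  6.3]
 [-1.6 -1.3  7.7]
 [-1.2 -2.1  7.3]
 [-1.7 -1.3  7.4]
 [-2.5 -0.8  6.8]
 [-1.7 -1.4  8.2]] [-0.47  0.52  0.04]
```

Request:
arm_command([
  [[0, 0, 0, -0.03, -0.01, -0.02, 0], [0, 0, 0, -0.03, -0.01, -0.02, 0], [0, 0, 0, -0.03, -0.01, -0.02, 0]],
])

```text
clock: 11.43
tool_pos: [0.5298, 0.2177, 0.1107]
orientation: [-179.9, 0.1, -102.2]
force: [-1.3, -1.7, 7.9]
opening: 0.0252
```

Run:
```python
from h import *
F=[];M=[]
for i in range(5):
    im,m=snap('wrist' if i<4 else 'scene','w6.png' if i<4 else 's6.png'); o=ctrl.get_obs();F.append(o['force']);M.append(o['moment'])
print(o['clock'],o['tool_pos'],o['orientation'],o['opening']);print(np.round(F,1),np.round(np.mean(M,0),2))
g4=cv2.cvtColor(load('w4.png')[0],cv2.COLOR_BGR2GRAY);g6=cv2.cvtColor(load('w6.png')[0],cv2.COLOR_BGR2GRAY)
for g in(g4,g6): print(g[128:186,265:295].mean(1).astype(int))
a=np.radians(-12.3);e=np.array([-np.sin(a),np.cos(a),0]);S=np.array([.5293,.217,.13])
pts=[proj(m,S+s*e+[0,0,h]) for s in(-.064,-.052,.052,.064) for h in(-.017,0,.017)]+[proj(m,S+[0,0,.029])]
c=np.array(pts[-1]);x0,y0=(c-[70,52]).astype(int)
v=cv2.resize(np.clip(im[y0:y0+110,x0:x0+140]*1.2,0,255).astype(np.uint8),None,fx=5.6,fy=5.4,interpolation=cv2.INTER_CUBIC)
for p in pts: cv2.circle(v,(int((p[0]-x0+.5)*5.6),int((p[1]-y0+.5)*5.4)),2,(0,0,255),-1)
cv2.imwrite('pics/c6.png',v)
```

```text
11.6833 [0.52976768 0.21771889 0.11068079] [-1.79890970e+02  5.57648015e-02 -1.02228143e+02] 0.025173711339366696
[[-1.2 -2.3  7.3]
 [-1.3 -1.2  7.3]
 [-0.6 -1.8  7.8]
 [-0.9 -1.5  7.1]
 [-0.3 -1.9  7. ]] [-0.51  0.31  0.03]
[118 118 117 113 100  84  86 100 100  78  56  49  50  50  50  50  49  49
  49  49  49  49  49  49  49  49  48  49  48  48  48  48  48  48  48  48
  48  48  48  48  48  47  50  70  97 110 112 112 112 110 100  83  72  70
  71  70  70  72]
[144 144 144 136 113  89  90 106 105  80  54  45  46  47  46  46  46  45
  46  45  45  45  45  45  45  44  44  44  44  44  44  44  44  44  44  43
  43  43  43  43  43  42  46  72 102 116 119 119 119 116 104  85  73  70
  70  70  70  72]
```

View pics/c6.png

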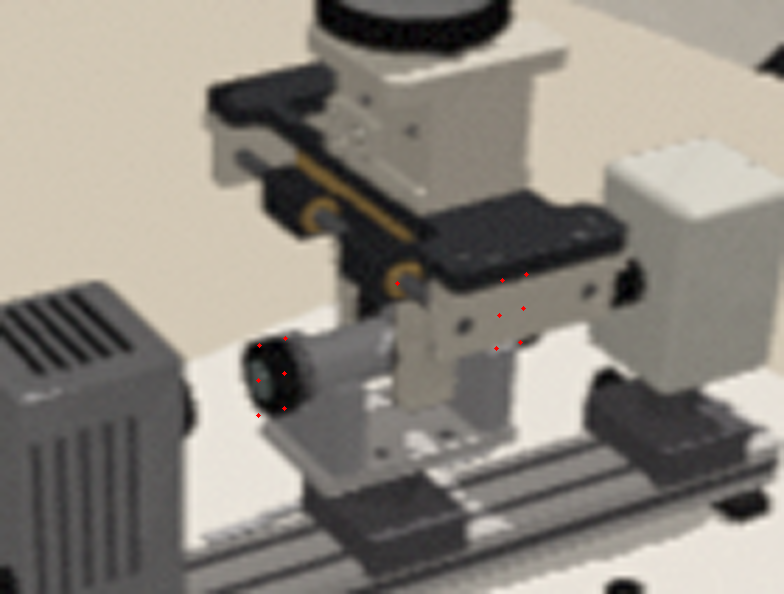

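The scene view shows the cell in the V with the visible cap within about 1 mm of prediction, and it hasn't shifted in the grip. I'm trimming the leftover side force and evening the load between the lands.

Request:
arm_command([
  [[-0.002, 0, 0, -0.04, -0.02, -0.02, 0], [-0.002, 0, 0, -0.04, -0.02, -0.02, 0], [-0.002, 0, 0, -0.04, -0.02, -0.02, 0], [-0.002, 0, 0, -0.04, -0.02, -0.02, 0]],
])

```text
clock: 12.02
tool_pos: [0.5297, 0.2177, 0.1107]
orientation: [-179.8, -0.0, -102.2]
force: [-0.2, -2.0, 6.5]
opening: 0.0254
```

```bash
cat > f.py <<'E'
from h import *
F=[];M=[]
for i in range(8):
    ctrl.snapshot('wrist'); o=ctrl.get_obs();F.append(o['force']);M.append(o['moment'])
print(o['clock'],o['tool_pos'],o['orientation'],o['opening']);print(np.round(np.mean(F,0),2),np.round(np.std(F,0),2),np.round(np.mean(M,0),3))
E
python3 f.py
```

```text
12.4167 [0.52975169 0.21769361 0.11067703] [-1.79830182e+02 -3.03085618e-02 -1.02221139e+02] 0.02552674941203468
[-0.05 -1.72  7.49] [0.29 0.42 0.51] [-0.509 -0.089  0.012]
```

```bash
python3 f.py; python3 -c "
from plant import ctrl
print(ctrl.close_job())"
```

```text
12.8167 [0.52973165 0.21768209 0.1106614 ] [-1.79831501e+02 -3.17443024e-02 -1.02221470e+02] 0.025260630717006717
[-0.19 -1.54  7.55] [0.34 0.45 0.71] [-0.501 -0.09   0.031]
the job is handed in; nothing more can be done
None
```

The neck cell is lying in the V-block with its neck upright and the V-block between its end caps. The gripper still holds it pressed down, and I handed the job in at 12.8 s.

**Last checks that agreed:**
- **Push:** about 9.4 N straight down with the cell's weight allowed for, and steady over the last 0.8 s.
- **Sideways force:** across the V it came to about zero.
- **Position:** the tool height of 0.1107 m matches a fully seated cell to within 0.5 mm. In the scene picture the visible end cap was within about 1 mm of where it should be. The wrist pictures showed no slip in the grip when the push came on.
- **Other things on the bench:** I moved nothing else. The plain cell was still in the rack in the picture taken after the lift, but I took no final picture of the whole bench.

**Last checks that were less clear:**
- **Force along the barrel:** about 1.7 N was left and did not go away when I adjusted.
- **Balance between the two lands:** the moment reading suggests the -y land carries more, roughly 70%. I only estimated where that sensor measures from, so this is uncertain, and a small tilt correction did not clearly change it.
- **Tool tilt:** about 0.17° off vertical at the end, partly from that correction.

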